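Register a specimen block in the corner of a microscope plate

ROBOT

A 6-joint arm with a two-finger parallel gripper is mounted at the origin on the work surface. World frame = base frame: x ahead of the robot, y to its left, z up, the work surface at z = 0. Lengths are in m, angles in rad, forces in N, time in s.
With the tool pointing down it reaches from about 0.325 to 0.9 m from the base axis. Payload 6.1 kg.
Tool frame: the origin (TCP) lies at the very end of the fingers, on their centre line; the grasp point (between the pads) lies r.grasp_offset behind it (r.grasp_offset is the distance from the TCP to the grasp point, in m); z points along the fingers, y is the line along which they close (so a half turn about z gives the same grasp; the last joint's range is limited). The gripper opens to 85 mm and grips with 20 to 120 N. Pads are 22 mm wide; open, the fingers measure 114 mm over their backs; the gripper's body (76 mm by 85 mm) begins 54 mm behind the grasp point. The pads swing forward as they close: fully open they stand 13 mm farther back than shut.
Start: joints at [-1.242, 0.22, 1.526, -0, 1.395, -0.126], TCP at [0.275, -0.561, 0.231] pointing down, gripper open.
Joint ranges: [-2.98, 2.98], [-0.91, 2.08], [0.09, 2.57], [-1.24, 4.39], [0.2, 2.65], [-2.68, 2.68]. Speed limits (rad/s): [2.57, 2.57, 3.01, 3.14, 3.14, 3.14].

INTERFACE

Orientations are given as a 3x3 rotation matrix whose columns are the frame's x, y, z axes.
In Python, from station import r gives the robot as it stands.
- The arm moves only by the shell command python3 -m inch 'ROWS' [FORCE]. ROWS is JSON, a list of rows, each a list of 3 entries, a list of its own where there are three numbers: the opening, from 0 (shut) to 1 (fully open), then the shift along the tool's x, y, z in units of 40 mm (1.0 is 40 mm), then the turn, a rotation vector about the tool's x, y, z in units of 6 degrees (1.0 is 6 degrees). A call has 1 to 8 rows; each row shifts and turns the commanded pose from where the row before left it, along the tool's axes as they then stand; what a row does not reach is not made up. A row lasts 1/10 s, in which the tool goes at most 50 mm and 8.59 degrees, less where a joint would pass 70% of its speed; a pose out of reach is approached as far as the arm can. A call is refused whole if a number of a shift passes 1 or a number of a turn 1, either way. A call with a gripper value outside its range is refused whole. The fingers move at their own pace and stop on an object; FORCE is the grip in N (left out, the last holds). Time passes only in rows, so rows that do not move let the fingers close. It gives the time, the measured TCP pose, the force, the opening and the grip force at its end, in the units of the state.
- r.read_state(): the state, without advancing time (a new reading comes with each control period).
- r.grab_frame(name): name is "scene" or "top" or "wrist"; returns (picture, depth): 400x640x3 uint8, red, green, blue; 400x640 float32, m along the optical axis (not along the pixel's ray), 0 where there is no reading.
- r.get_calibration(name): a dict with "fx", "fy", "cx", "cy" (pixels), "k1" (the pictures are not rectified: a ray, as slopes to the right and down, at radius r is drawn at 1 + k1 r^2 times it, then the intrinsics apply), "eye" and "rotation" of the camera in the world; the wrist camera has in their place "hand_eye" (4x4, takes a point from camera to tool coordinates, whose origin is the TCP and whose axes are the flange's). Camera axes: x right, y down, z forward; pixel columns grow to the right and rows downward; lengths in m; the calibration is good to about 2 mm. A picture is of the moment at which its call begins: read the wrist's pose just before it. get_calibration takes no time and is no camera call.
- r.job_done(): hands the job in; it is judged then, once.
The state is a dict: "t": time; "joint_positions": joint angles; "dq": joint speeds; "joint_efforts": joint torques, N m; "ee_pos": TCP position; "orientation": TCP orientation; "wrist_force": force on the tool from outside, world axes, zero at the start; "torque": the same for the moment, N m; "width": opening from 0.0 (shut) to 1.0 (fully open); "gripper_force": force on a finger pad.
Only numpy, scipy, OpenCV 4.12 (cv2) and the standard library are available. Lean on these libraries where they do the work, as an engineer would, in place of code of your own. Each camera call takes 0.05 s, during which the arm holds its last target. There are 200 camera calls.

TASK

Push the green specimen block on the white plate until its long side lies flat against the long blue rail, then keep it against the rail and slide it along into the corner pocket until it is fully home, flush with both the rail and the end stop. Then push the clip's black pin round so that the steel clip swings fully over the block. Do it all by pushing with the fingertips, without lifting the block, and leave the other things on the bench where they are.

Things in the scene. Friction and masses are not known exactly. Their poses are not given: they have to be found in the camera images.
- plate: White plate, 200 (x) x 300 (y) x 6 mm, fixed to the bench, with blue metal fences on its top. Origin at the centre of its underside, z up; the points below have the same axes. The corner pocket lies at the rail's +y end, between rail, end stop and lip. The clip's post, 16 mm across, stands behind the rail at plate x 88, y 85 mm.
- rail_face (a point): Point at the foot of the rail's inner face, at plate x 60, y 0, z 6 mm. The rail runs along plate y from -150 to 132 mm; the inner face looks to -x; it is 12 mm thick and 12 mm high above the plate.
- stop_face (a point): Point at the foot of the end stop's inner face, at plate x 42, y 120, z 6 mm. The face looks to -y; the stop spans plate x 12 to 72 mm, 12 mm thick, 12 mm high above the plate.
- lip_face (a point): Point at the foot of the lip's inner face, at plate x 20, y 98, z 6 mm; the face looks to +x, so the pocket is 40 mm wide for the 36 mm block. The lip runs along y from 98 to 120 mm, 8 mm thick, 10 mm high; at its open end a small slanting wall flares outwards, its tip spanning about plate x 4 to 11 at y 82 mm.
- pocket (a point): Point on the plate's top surface where the centre of the block's underside lies when the block is fully home (plate frame x 42, y 95, z 6 mm); axes as the plate's.
- block: Green resin specimen block with a pale section in its top, 36 (x) x 50 (y, the long side) x 18 mm high, about 60 g; loose, lies flat on the plate near the end of the rail away from the pocket, in front of the rail (on its -x side), turned up to 0.4 rad from the plate's axes. Origin at the centre of its underside, z up.
- clip (a joint): Steel swing clip of the plate, an arm 72 x 12 x 6 mm on an upright axis at plate x 88, y 85 mm, underside 27 mm over the bench (3 mm over the block). 0 rad = closed at a hard stop: it points to plate -x across rail and block. It opens towards plate +y, over the end stop (1.57 = pointing to +y) and starts at 0.8 to 1.2. Turns with light friction (0.5 N at the pin) and stays where left.
- clip_pin (a point): Centre of the top of the black upright pin on the clip's arm, 60 mm from the axis; the pin is 10 mm across and stands from 33 to 57 mm over the bench.
- spacer: Bystander: black ring, 38 mm across, 12 mm high, loose on the plate's near left part. Origin at the centre of its underside.
- amber: Bystander: amber block 36 x 50 x 18 mm, loose on the bench on the right. Origin at the centre of its underside.
- capsule_a: Bystander: round green specimen capsule, 40 mm across, 14 mm high, on the bench on the right. Origin under its centre.
- capsule_b: Bystander: a second capsule, the same.
- torch: Bystander: black pocket torch standing upright, 42 mm across, 120 mm high, on the bench on the left. Origin under its centre.
- eyepiece: Bystander: black and silver eyepiece standing upright, 40 mm across, 55 mm high, on the bench on the left. Origin under its centre.
- driver: Bystander: screwdriver, 150 mm long, lying on the bench on the right along its x axis.
There are look-alikes about, which are no part of the job. What is shaped like the block but pink is not meant.

How it is judged:
On the way, in this order (a step that is already met when the one before it is completed fails the run):
1. the block lies flat against the rail, still outside the pocket (x of block in the frame of plate above 0.039 m and angle between the y axis of block and the y axis of plate, either way round below 0.06 rad and z of block in the frame of plate below 0.009 m and y of block in the frame of plate below 0.06 m), for 0.1 s.
2. the block is fully home in the corner pocket, with the clip still open (x of block in the frame of plate above 0.0395 m and y of block in the frame of plate above 0.0925 m and angle between the y axis of block and the y axis of plate, either way round below 0.06 rad and z of block in the frame of plate below 0.009 m and value of joint clip above 0.6 rad), for 0.1 s.
3. the clip is swung over the block (value of joint clip below 0.15 rad), for 0.1 s.
At the end, for the whole second after the job is handed in: The block lies flat in the pocket, within 2.5 mm of the rail and of the end stop and within 0.06 rad of square, at rest, and the clip is closed over it (under 0.15 rad) (x of block in the frame of plate above 0.0395 m and y of block in the frame of plate above 0.0925 m and angle between the y axis of block and the y axis of plate, either way round below 0.06 rad and z of block in the frame of plate below 0.009 m and value of joint clip below 0.15 rad and linear speed of block below 0.01 m/s); the robot touches nothing.
It fails at once if the block is lifted more than 6 mm off the plate (z of block in the frame of plate above 0.012 m).
It fails at once if the block is tipped (angle between block's own z axis and vertical above 0.3 rad).
It fails at once if the block, past the middle of the rail, is more than 10 mm off the rail (y of block in the frame of plate above 0.02 m and x of block in the frame of plate below 0.032 m).
It fails at once if a bystander is moved more than 20 mm (distance of any of spacer, amber, capsule_a, capsule_b, torch, eyepiece, driver from where it was at the start of the episode above 0.02 m).
It also fails if it takes over 58 s, if anything falls off the work surface, if the arm or the gripper's body presses on something with over 40 N, if the wrist force passes 120 N, or if a joint passes its speed limit or range.

## Working session

There is one attempt and no reset: what is moved stays moved. The work goes in short steps, Python scripts to look and compute and a shell command to move; the robot and the scene stay as the last step left them, time stands still between calls to the robot, and variables do not carry over. Pictures are saved under pics/ and viewed, at most 10 in all, crops included, and the job is handed in when it is done.

```bash
mkdir -p pics; ls; python3 - <<'E'
from station import r
import cv2,numpy as np
s=r.read_state();print(s['t'],s['ee_pos'],np.round(s['orientation'],3).tolist())
for n in('top','scene'):
    p,d=r.grab_frame(n);cv2.imwrite(f'pics/{n}0.png',p[:,:,::-1]);np.savez(f'pics/{n}0.npz',p=p,d=d)
    print(n,r.get_calibration(n))
E
```

```text
pics
0.0 [ 0.27433724 -0.56088499  0.23016264] [[0.898, 0.439, -0.001], [0.439, -0.898, 0.002], [0.0, -0.002, -1.0]]
top {'fx': 417.69242515919416, 'fy': 417.69242515919416, 'cx': 318.10880498497386, 'cy': 196.54725339944576, 'k1': -0.042132465621898645, 'eye': array([ 0.31357891, -0.00666731,  1.1072836 ]), 'rotation': array([[-0.02017864, -0.98377511,  0.17826767],
       [-0.99962608,  0.02314287,  0.01456397],
       [-0.0184533 , -0.17790713, -0.98387424]])}
scene {'fx': 455.9852964267242, 'fy': 455.9852964267242, 'cx': 316.3314067602982, 'cy': 195.73803235329046, 'k1': -0.002827447678608014, 'eye': array([ 1.43574835, -0.35031364,  0.75945042]), 'rotation': array([[ 0.33270414,  0.5358444 , -0.77600176],
       [ 0.94302664, -0.18647037,  0.27555319],
       [ 0.0029523 , -0.82346802, -0.56735501]])}
```

View pics/top0.png

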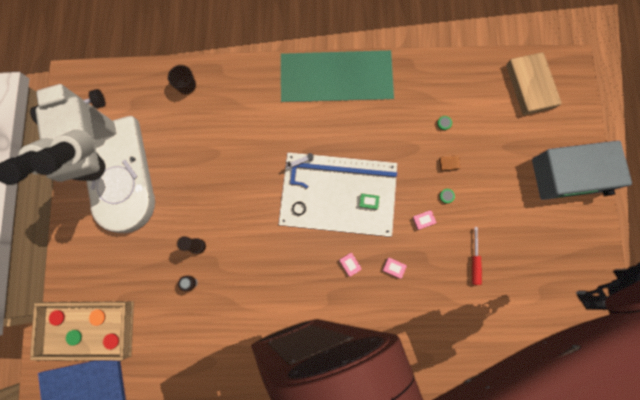

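View pics/scene0.png

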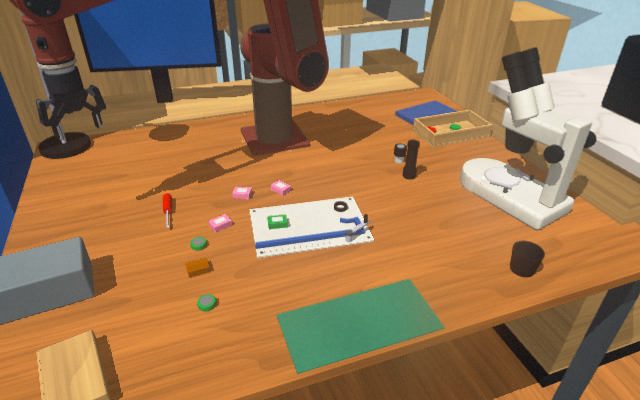

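The top view shows the white plate at about (290–397, 155–235). The rail is on its far side, and the clip and pocket are at its left end, around (297, 170). The candidates are the green block on the plate (369,201), pink blocks (350,265), (395,268), (424,220), the amber block (449,162), and capsules (444,123), (447,196). The green rectangle on the plate fits the description.

```bash
cat > h.py <<'E'
from station import r
import cv2,numpy as np
def cam(n,s=None):
    c=r.get_calibration(n)
    if n=='wrist':
        T=np.eye(4);T[:3,:3]=s['orientation'];T[:3,3]=s['ee_pos'];T=T@c['hand_eye'];c['eye'],c['rotation']=T[:3,3],T[:3,:3]
    return c
def K(c): return np.array([[c['fx'],0,c['cx']],[0,c['fy'],c['cy']],[0,0,1.]]),np.array([c['k1'],0,0,0.])
def pix2w(c,uv,z):
    k,D=K(c);n=cv2.undistortPoints(np.float64(uv).reshape(-1,1,2),k,D)[:,0]
    d=np.c_[n,np.ones(len(n))]@c['rotation'].T
    return c['eye']+d*((z-c['eye'][2])/d[:,2])[:,None]
def w2pix(c,P):
    k,D=K(c);R=c['rotation'].T;return cv2.projectPoints(np.float64(P).reshape(-1,1,3),cv2.Rodrigues(R)[0],-R@c['eye'],k,D)[0][:,0]
def grab(n,tag):
    s=r.read_state();p,d=r.grab_frame(n);cv2.imwrite(f'pics/{tag}.png',p[:,:,::-1]);return p,d,cam(n,s),s
def hsv(p): return cv2.cvtColor(p,cv2.COLOR_RGB2HSV)
def big(m):
    m=m.astype(np.uint8);C=cv2.findContours(m,cv2.RETR_EXTERNAL,cv2.CHAIN_APPROX_NONE)[0];return max(C,key=cv2.contourArea)
E
python3 - <<'E'
from h import *
p=np.load('pics/top0.npz')['p'];c=cam('top');h=hsv(p)
roi=np.zeros(p.shape[:2],bool);roi[140:250,265:410]=1
m=roi&(h[...,1]<60)&(h[...,2]>140);m=cv2.morphologyEx(m.astype(np.uint8),cv2.MORPH_CLOSE,np.ones((15,15)))
q=cv2.minAreaRect(pix2w(c,big(m).reshape(-1,2),.006)[:,:2].astype(np.float32));print('plate',q)
g=roi&(h[...,0]>40)&(h[...,0]<85)&(h[...,1]>90)
q=cv2.minAreaRect(pix2w(c,big(g).reshape(-1,2),.024)[:,:2].astype(np.float32));print('block',q)
w=r.get_calibration('wrist');print(w)
E
```

```text
plate ((0.5205637216567993, -0.044061481952667236), (0.29991304874420166, 0.19996188580989838), 82.70975494384766)
block ((0.4945525825023651, -0.12368990480899811), (0.04476451128721237, 0.032474175095558167), 80.41350555419922)
{'fx': 279.717303881076, 'fy': 279.717303881076, 'cx': 326.39658611525897, 'cy': 201.62124211809655, 'k1': -0.013152219265062583, 'hand_eye': array([[-1.70367655e-04, -9.61703562e-01, -2.74091644e-01,
         6.93767082e-02],
       [ 9.99999693e-01, -3.73653339e-04,  6.89463354e-04,
        -3.16649777e-05],
       [-7.65474621e-04, -2.74091442e-01,  9.61703330e-01,
        -1.43557192e-01],
       [ 0.00000000e+00,  0.00000000e+00,  0.00000000e+00,
         1.00000000e+00]])}
```

```bash
python3 -m inch '[[0,[0,0,0],[0,0,0.95]],[0,[0,0,0],[0,0,0.95]],[0,[0,0,0],[0,0,0.95]],[0,[0,0,0],[0,0,0.95]],[0,[0,0,0],[0,0,0.95]],[0,[0,0,0],[0,0,0.81]],[0,[0.27,-0.9,0],[0,0,0]],[0,[0.27,-0.9,0],[0,0,0]]]'; python3 -m inch '[[0,[0.27,-0.9,0.1],[0,0,0]],[0,[0.27,-0.9,0.1],[0,0,0]],[0,[0.27,-0.9,0.1],[0,0,0]],[0,[0.27,-0.9,0.1],[0,0,0]],[0,[0.27,-0.9,0.1],[0,0,0]],[0,[0.27,-0.9,0.1],[0,0,0]],[0,[0.27,-0.9,0.1],[0,0,0]],[0,[0.27,-0.9,0.1],[0,0,0]]]'; python3 -m inch '[[0,[0.27,-0.9,0],[0,0,0]],[0,[0.27,-0.9,0],[0,0,0]],[0,[0.27,-0.9,0],[0,0,0]],[0,[0.27,-0.9,0],[0,0,0]],[0,[0,0,0],[0,0,0]],[0,[0,0,0],[0,0,0]]]'
python3 - <<'E'
from h import *
p,d,c,s=grab('wrist','w1');print(s['t'],s['ee_pos'],np.round(s['orientation'],3).tolist(),np.round(s['joint_positions'],2))
E
```

```text
t: 0.9
ee_pos: [0.3047, -0.4921, 0.2303]
orientation: [[0.992, -0.129, -0.001], [-0.129, -0.992, 0.002], [-0.001, -0.001, -1.0]]
wrist_force: [0.9, -0.3, -0.2]
width: -0.001
gripper_force: 0.0
t: 1.7
ee_pos: [0.4276, -0.2165, 0.1988]
orientation: [[0.992, -0.127, -0.0], [-0.127, -0.992, 0.0], [-0.0, -0.0, -1.0]]
wrist_force: [0.6, -0.0, 0.4]
width: 0.001
gripper_force: 0.0
t: 2.3
ee_pos: [0.4884, -0.0801, 0.1989]
orientation: [[0.992, -0.125, -0.001], [-0.125, -0.992, -0.0], [-0.001, 0.0, -1.0]]
wrist_force: [-0.3, 0.4, 0.1]
width: -0.002
gripper_force: 0.0
2.3 [ 0.48837902 -0.0801151   0.19888021] [[0.992, -0.125, -0.001], [-0.125, -0.992, -0.0], [-0.001, 0.0, -1.0]] [-0.32 -0.07  1.89 -0.    1.32  1.37]
```

View pics/w1.png

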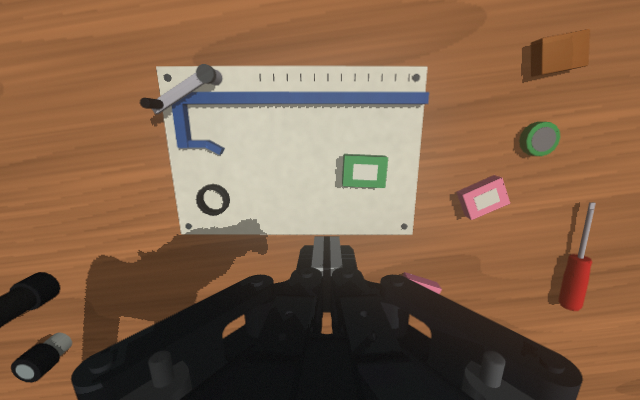

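The wrist view shows the whole plate, with the green block at (365,171), the clip post at (207,75), the pin at (150,103) and the spacer ring at (213,199). The confirming crop and the measurements come next.

```bash
cat > meas.py <<'E'
from h import *
import sys
def wr(a): return (a+90)%180-90
def plate_wrist(p,c):
    h=hsv(p);m=(h[...,1]<70)&(h[...,2]>140);m=cv2.morphologyEx(m.astype(np.uint8),cv2.MORPH_OPEN,np.ones((3,3)))
    return big(m)
def block(p,c,z=.024):
    h=hsv(p);g=(h[...,0]>40)&(h[...,0]<85)&(h[...,1]>90);g[:, 460:]=0
    k=big(g);return k,cv2.minAreaRect(pix2w(c,k.reshape(-1,2),z)[:,:2].astype(np.float32))
E
python3 - <<'E'
from meas import *
p=cv2.imread('pics/w1.png')[:,:,::-1].copy();s=r.read_state();c=cam('wrist',s);h=hsv(p)
b=(h[...,0]>100)&(h[...,0]<125)&(h[...,1]>120)&(h[...,2]>60)
# rail: inner-face foot = lower blue boundary per column; use right part
U=np.arange(240,410,5);lo=[np.where(b[85:115,u])[0].max()+85+.5 for u in U];up=[np.where(b[85:115,u])[0].min()+85-.5 for u in U]
P=pix2w(c,np.c_[U,lo],.006);f=np.polyfit(P[:,1],P[:,0],1);print('rail foot fit x=a*y+b',f,'yaw',np.arctan(-f[0]) if 0 else np.arctan(f[0]))
P2=pix2w(c,np.c_[U,lo],.018);print('if top edge',np.polyfit(P2[:,1],P2[:,0],1))
k=plate_wrist(p,c);W=pix2w(c,k.reshape(-1,2),.006)[:,:2].astype(np.float32);q=cv2.minAreaRect(W);print('plate',q)
kb,q=block(p,c);print('block',q)
a,bb,w,hh=cv2.boundingRect(kb);print(a,bb,w,hh)
cv2.imwrite('pics/crop.png',cv2.resize(p[50:230,140:450,::-1],None,fx=2.5,fy=2.5,interpolation=cv2.INTER_CUBIC))
E
```

```text
Traceback (most recent call last):
ValueError: zero-size array to reduction operation maximum which has no identity
```

```bash
python3 - <<'E'
from meas import *
p=cv2.imread('pics/w1.png')[:,:,::-1].copy();s=r.read_state();c=cam('wrist',s);h=hsv(p)
print(h[90:110:2,300].tolist(), h[130,182])
b=(h[...,0]>95)&(h[...,0]<130)&(h[...,1]>110)
U=[u for u in range(230,420,5) if b[85:115,u].any()];lo=[np.where(b[85:115,u])[0].max()+85+.5 for u in U];print(len(U))
P=pix2w(c,np.c_[U,lo],.006);f=np.polyfit(P[:,1],P[:,0],1);print('rail foot fit',f,'yaw',-np.arctan(f[0]))
P2=pix2w(c,np.c_[U,lo],.018);print('if top edge',np.polyfit(P2[:,1],P2[:,0],1))
k=plate_wrist(p,c);W=pix2w(c,k.reshape(-1,2),.006)[:,:2].astype(np.float32);print('plate',cv2.minAreaRect(W))
kb,q=block(p,c);print('block',q,cv2.boundingRect(kb))
cv2.imwrite('pics/crop.png',cv2.resize(p[50:230,140:450,::-1],None,fx=2.5,fy=2.5,interpolation=cv2.INTER_CUBIC))
E
```

```text
[[24, 31, 208], [110, 75, 147], [110, 113, 138], [110, 114, 139], [111, 109, 140], [110, 111, 140], [111, 110, 139], [23, 18, 114], [21, 29, 125], [24, 28, 189]] [110 127 131]
34
rail foot fit [0.12452013 0.59163783] yaw -0.12388247767424791
if top edge [0.12452013 0.59080643]
plate ((0.5020689368247986, -0.043736398220062256), (0.30046045780181885, 0.15839523077011108), 82.70637512207031)
block ((0.49715545773506165, -0.12652140855789185), (0.0483110249042511, 0.03512152284383774), 80.34849548339844) (343, 156, 44, 32)
```

View pics/crop.png

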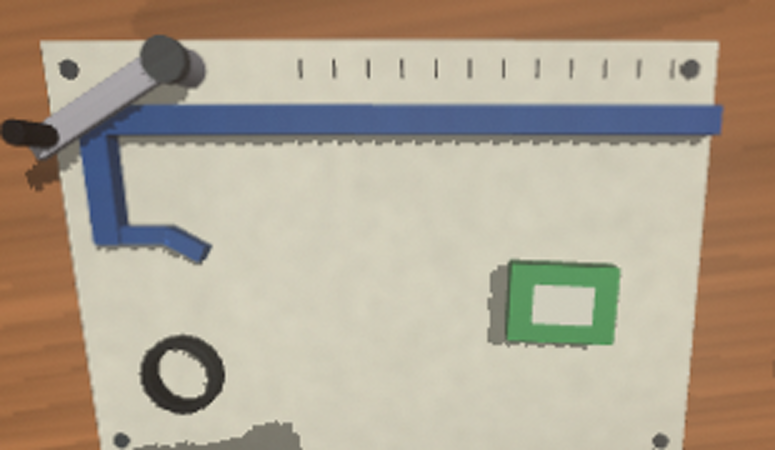

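The crop confirms the target: a green block with a pale top section, on the white plate, in front of the rail at the end away from the pocket. It is nearly square to the rail. I'll bring the closed fingers down in front of it.

```bash
python3 -m inch '[[0,[-0.6,0.6,0],[0,0,0]],[0,[-0.6,0.53,0],[0,0,0]],[0,[0,0,1],[0,0,0]],[0,[0,0,1],[0,0,0]],[0,[0,0,1],[0,0,0]],[0,[0,0,1],[0,0,0]],[0,[0,0,0.6],[0,0,0]],[0,[0,0,0],[0,0,0]]]'; python3 - <<'E'
from h import *
p,d,c,s=grab('wrist','w2');print(s['t'],s['ee_pos'],s['wrist_force'])
E
```

```text
t: 3.15
ee_pos: [0.4312, -0.1192, 0.0117]
orientation: [[0.992, -0.129, -0.007], [-0.129, -0.992, 0.003], [-0.008, -0.002, -1.0]]
wrist_force: [-0.5, 0.0, -0.7]
width: -0.001
gripper_force: 0.0
3.15 [ 0.4312092  -0.11916921  0.01174029] [-0.46270609  0.04366631 -0.72307575]
```

View pics/w2.png

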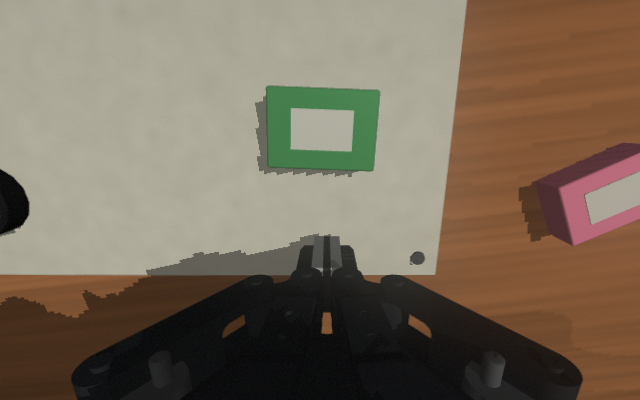

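The fingers (327,255) are centred on the block's near long side (322,170), so I'll push towards the rail.

```bash
python3 -m inch '[[0,[0.4,0,0],[0,0,0]],[0,[0.2,0,0],[0,0,0]],[0,[0.2,0,0],[0,0,0]],[0,[0.2,0,0],[0,0,0]],[0,[0.2,0,0],[0,0,0]],[0,[0.2,0,0],[0,0,0]],[0,[0.2,0,0],[0,0,0]],[0,[0.2,0,0],[0,0,0]]]'; python3 - <<'E'
from meas import *
p,d,c,s=grab('wrist','w3');print(s['t'],s['ee_pos'],s['wrist_force'])
print(block(p,c))if 0 else print(block(p,c)[1],cv2.boundingRect(block(p,c)[0]))
E
```

```text
t: 4.0
ee_pos: [0.5072, -0.1286, 0.0152]
orientation: [[0.992, -0.127, -0.0], [-0.127, -0.992, 0.0], [-0.0, -0.0, -1.0]]
wrist_force: [-0.6, -1.0, -0.1]
width: -0.001
gripper_force: 0.3
4.0 [ 0.50720277 -0.12864946  0.01523241] [-0.63449448 -0.96647056 -0.14131464]
((0.5363024473190308, -0.12920689582824707), (0.0495433434844017, 0.03517034649848938), 82.6908950805664) (269, 171, 102, 68)
```

View pics/w3.png

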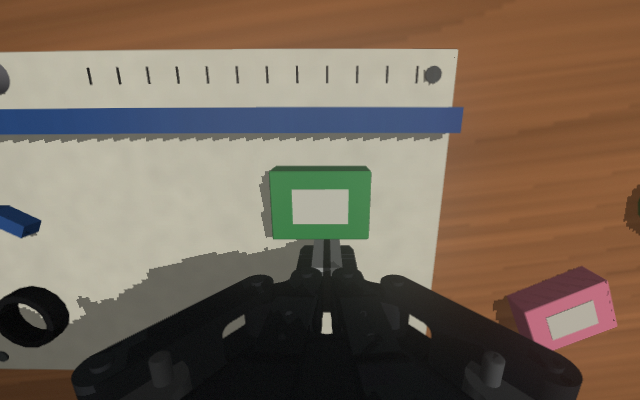

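The block is now square to the rail and in face contact with the fingers at (320,240). The rail is at row ~120, leaving about 19 mm to go.

```bash
python3 -m inch '[[0,[0.15,0,0],[0,0,0]],[0,[0.15,0,0],[0,0,0]],[0,[0.1,0,0],[0,0,0]],[0,[0,0,0],[0,0,0]]]';python3 -m inch '[[0,[0.05,0,0],[0,0,0]],[0,[0,0,0],[0,0,0]]]'
```

```text
t: 4.45
ee_pos: [0.5232, -0.1308, 0.0154]
orientation: [[0.992, -0.127, 0.001], [-0.127, -0.992, -0.0], [0.001, 0.0, -1.0]]
wrist_force: [-0.0, -0.0, 0.2]
width: -0.001
gripper_force: 0.0
t: 4.65
ee_pos: [0.5246, -0.131, 0.0153]
orientation: [[0.992, -0.127, 0.0], [-0.127, -0.992, -0.0], [0.0, -0.0, -1.0]]
wrist_force: [0.1, -0.3, -0.1]
width: 0.003
gripper_force: 0.0
```

```bash
for i in 1 2 3; do :; done; python3 -m inch '[[0,[0.05,0,0],[0,0,0]],[0,[0,0,0],[0,0,0]]]' | grep -E 'ee_pos|wrist'; python3 -m inch '[[0,[0.04,0,0],[0,0,0]],[0,[0,0,0],[0,0,0]]]'| grep -E 'ee_pos|wrist'; python3 - <<'E'
from meas import *
p,d,c,s=grab('wrist','w4');print(s['t'],s['ee_pos'],s['wrist_force'])
k,q=block(p,c);print(q,cv2.boundingRect(k));u=320
h=hsv(p);print([(i,h[i,u].tolist()) for i in range(100,200,3)])
E
```

```text
ee_pos: [0.5248, -0.1309, 0.015]
wrist_force: [-6.0, 0.4, 4.1]
ee_pos: [0.5248, -0.1308, 0.0146]
wrist_force: [-10.7, 0.0, 7.4]
5.05 [ 0.52481864 -0.13079432  0.01463392] [-10.68703518   0.04058708   7.44420366]
((0.5541385412216187, -0.13155177235603333), (0.04951416328549385, 0.036078181117773056), 82.72268676757812) (269, 170, 103, 70)
[(100, [25, 29, 192]), (103, [25, 31, 191]), (106, [25, 29, 191]), (109, [25, 29, 191]), (112, [26, 28, 191]), (115, [24, 28, 191]), (118, [25, 29, 192]), (121, [25, 29, 191]), (124, [26, 28, 189]), (127, [25, 30, 190]), (130, [24, 28, 189]), (133, [25, 30, 190]), (136, [26, 28, 189]), (139, [24, 27, 188]), (142, [26, 29, 187]), (145, [110, 106, 108]), (148, [110, 121, 124]), (151, [109, 122, 123]), (154, [110, 121, 124]), (157, [109, 125, 124]), (160, [110, 126, 123]), (163, [109, 126, 123]), (166, [109, 129, 123]), (169, [97, 93, 93]), (172, [66, 122, 125]), (175, [66, 122, 132]), (178, [66, 125, 131]), (181, [66, 124, 132]), (184, [66, 125, 131]), (187, [65, 125, 131]), (190, [34, 24, 179]), (193, [28, 20, 187]), (196, [24, 22, 187]), (199, [24, 22, 187])]
```

The block is flat against the rail: contact force is about 11 N and its angle is 82.7°, equal to the plate's. Next I'll back off and go round to the block's -y end.

```bash
python3 -m inch '[[0,[-0.62,0,0],[0,0,0]],[0,[0,0.64,0],[0,0,0]],[0,[0,0.64,0],[0,0,0]],[0,[0.62,0,0],[0,0,0]],[0,[0.6,0,0],[0,0,0]],[0,[0,0,0],[0,0,0]]]'; python3 - <<'E'
from meas import *
p,d,c,s=grab('wrist','w5');print(s['t'],s['ee_pos'],s['wrist_force'])
k,q=block(p,c);print(q,cv2.boundingRect(k))
ex,ey=np.array([.992,-.1265]),np.array([.1265,.992])
print('rel TCP-block',(np.array(s['ee_pos'][:2])-q[0])@np.c_[ex,ey])
E
```

```text
t: 5.7
ee_pos: [0.5482, -0.1864, 0.0163]
orientation: [[0.992, -0.127, 0.004], [-0.127, -0.992, -0.001], [0.004, 0.001, -1.0]]
wrist_force: [0.2, 0.2, 0.5]
width: -0.001
gripper_force: 0.0
5.7 [ 0.54822933 -0.18643492  0.01627729] [0.20648192 0.19040455 0.53066848]
((0.5545840859413147, -0.13328590989112854), (0.052724797278642654, 0.03724238649010658), 82.7743148803711) (173, 225, 104, 64)
rel TCP-block [ 0.00041944 -0.05352769]
```

View pics/w5.png

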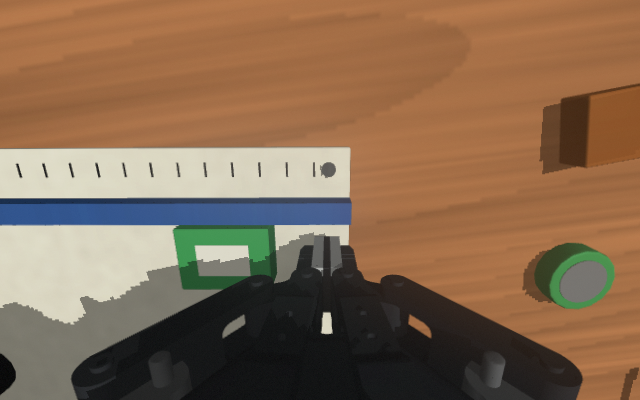

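The fingertips (327,245) are level with the middle of the block's end (275,258), so I'll push along the rail.

```bash
python3 -m inch '[[0,[0,-0.35,0],[0,0,0]],[0,[0,-0.2,0],[0,0,0]],[0,[0.005,-0.2,0],[0,0,0]],[0,[0.005,-0.2,0],[0,0,0]],[0,[0.005,-0.2,0],[0,0,0]],[0,[0.005,-0.2,0],[0,0,0]],[0,[0.005,-0.2,0],[0,0,0]],[0,[0.005,-0.2,0],[0,0,0]]]'; cat > look.py <<'E'
from meas import *
p,d,c,s=grab('wrist',sys.argv[1]);print(s['t'],s['ee_pos'],s['wrist_force'])
k,q=block(p,c);print(q,cv2.boundingRect(k))
ex,ey=np.array([.992,-.1265]),np.array([.1265,.992]);B=np.c_[ex,ey]
print('plate: TCP',np.array(s['ee_pos'][:2])@B-[.524,.0197],'block',np.array(q[0])@B-[.524,.0197])
E
python3 look.py w6
```

```text
t: 6.55
ee_pos: [0.5554, -0.1154, 0.0153]
orientation: [[0.992, -0.127, -0.0], [-0.127, -0.992, -0.0], [-0.0, 0.0, -1.0]]
wrist_force: [-1.6, -1.6, 1.6]
width: 0.003
gripper_force: 0.9
6.55 [ 0.55539708 -0.11537382  0.0152948 ] [-1.63802151 -1.5609043   1.64915312]
((0.5614675879478455, -0.07931783050298691), (0.050759583711624146, 0.03690376505255699), 83.36246490478516) (207, 222, 98, 65)
plate: TCP [ 0.04154869 -0.0638931 ] block [ 0.04300955 -0.02735764]
```

View pics/w6.png

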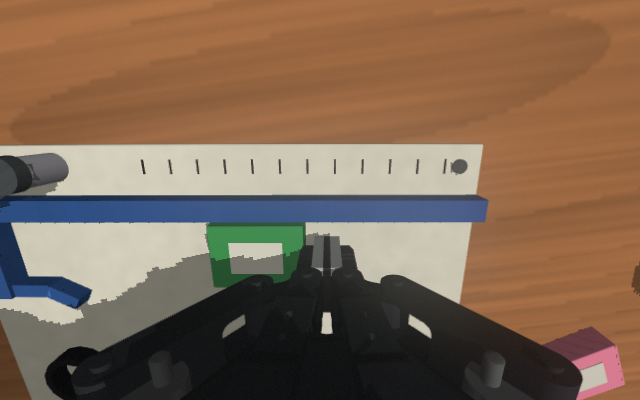

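The block is still flat at the rail, (207–305, 222–287), and moving with the fingers. I'll keep pushing.

```bash
python3 -m inch '[[0,[0.005,-0.2,0],[0,0,0]],[0,[0.005,-0.2,0],[0,0,0]],[0,[0.005,-0.2,0],[0,0,0]],[0,[0.005,-0.2,0],[0,0,0]],[0,[0.005,-0.2,0],[0,0,0]],[0,[0.005,-0.2,0],[0,0,0]],[0,[0.005,-0.2,0],[0,0,0]],[0,[0.005,-0.2,0],[0,0,0]]]'; 
python3 look.py w7
```

```text
t: 7.4
ee_pos: [0.5653, -0.052, 0.0153]
orientation: [[0.992, -0.127, -0.0], [-0.127, -0.992, 0.0], [-0.0, -0.0, -1.0]]
wrist_force: [-1.7, -0.4, -0.0]
width: 0.003
gripper_force: 0.6
7.4 [ 0.56527166 -0.051954    0.01527984] [-1.73671953 -0.37791522 -0.01254918]
((0.5693894624710083, -0.015471698716282845), (0.05062108486890793, 0.03709625080227852), 82.73637390136719) (207, 226, 98, 64)
plate: TCP [0.04332167 0.00026849] block [0.04279152 0.03697984]
```

View pics/w7.png

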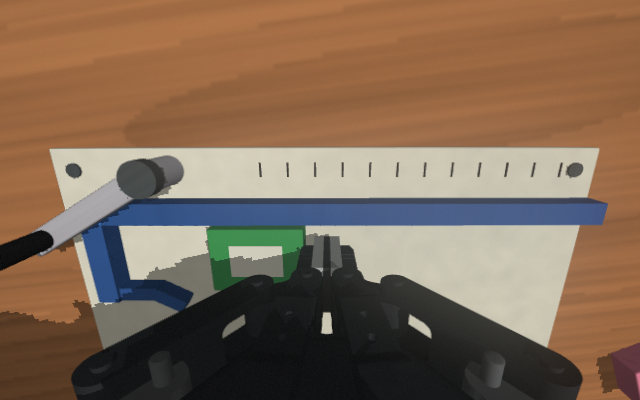

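The block sits flat and lined up with the pocket mouth at (105–190, 225–300), with about 58 mm left.

```bash
python3 -m inch '[[0,[0.005,-0.2,0],[0,0,0]],[0,[0.005,-0.2,0],[0,0,0]],[0,[0.005,-0.2,0],[0,0,0]],[0,[0.005,-0.2,0],[0,0,0]],[0,[0.005,-0.2,0],[0,0,0]],[0,[0,-0.15,0],[0,0,0]],[0,[0,-0.1,0],[0,0,0]],[0,[0,0,0],[0,0,0]]]'| grep -E 'ee_pos|wrist'; python3 -m inch '[[0,[0,-0.08,0],[0,0,0]],[0,[0,0,0],[0,0,0]]]'| grep -E 'ee_pos|wrist'
python3 look.py w8
```

```text
ee_pos: [0.5728, -0.0025, 0.0154]
wrist_force: [0.3, 0.5, -0.2]
ee_pos: [0.5731, 0.0002, 0.0154]
wrist_force: [0.2, -0.1, 1.1]
8.45 [5.73074167e-01 1.51123316e-04 1.53617606e-02] [ 0.19626199 -0.08115995  1.1428102 ]
((0.5757029056549072, 0.03715845197439194), (0.051172204315662384, 0.0379142239689827), 82.72895812988281) (206, 228, 99, 65)
plate: TCP [0.04447046 0.0529438 ] block [0.04239674 0.0899876 ]
```

```bash
python3 -m inch '[[0,[0,-0.07,0],[0,0,0]],[0,[0,0,0],[0,0,0]]]'| grep -E 'ee_pos|wrist'; python3 -m inch '[[0,[0,-0.06,0],[0,0,0]],[0,[0,0,0],[0,0,0]]]'| grep -E 'ee_pos|wrist';python3 -m inch '[[0,[0,-0.04,0],[0,0,0]],[0,[0,0,0],[0,0,0]]]'| grep -E 'ee_pos|wrist'
python3 look.py w9
```

```text
ee_pos: [0.5733, 0.0028, 0.0153]
wrist_force: [-0.9, -0.4, -0.3]
ee_pos: [0.5736, 0.0053, 0.0153]
wrist_force: [0.7, -0.2, 0.2]
ee_pos: [0.5737, 0.0065, 0.0153]
wrist_force: [-1.1, -1.2, 0.0]
9.1 [0.5736558  0.00653373 0.01527558] [-1.0657938  -1.24924803  0.03690864]
((0.5766342878341675, 0.04314648360013962), (0.0507555715739727, 0.03837534785270691), 82.97529602050781) (207, 227, 98, 66)
plate: TCP [0.04424004 0.05934892] block [0.04256318 0.09604555]
```

View pics/w9.png

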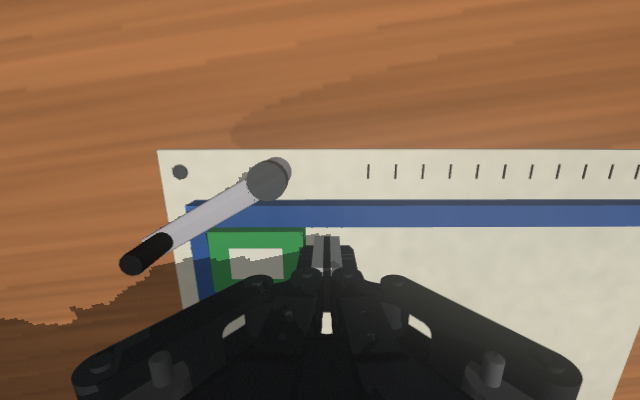

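The block's leading edge (207,260) is at or nearly at the end stop, but there is no contact force yet. I'll keep pushing until the force rises.

```bash
python3 -m inch '[[0,[0,-0.05,0],[0,0,0]],[0,[0,0,0],[0,0,0]]]'| grep -E 'ee_pos|wrist'; python3 -m inch '[[0,[0,-0.05,0],[0,0,0]],[0,[0,0,0],[0,0,0]]]'| grep -E 'ee_pos|wrist'
```

```text
ee_pos: [0.5737, 0.007, 0.0154]
wrist_force: [-2.5, -8.8, 0.8]
ee_pos: [0.5738, 0.0074, 0.0155]
wrist_force: [-3.6, -14.5, 3.2]
```

The block is home: 14 N against the stop. I'll retract, lift and measure the pin.

```bash
python3 -m inch '[[0,[0,0.5,0],[0,0,0]],[0,[0,0.3,-0.3],[0,0,0]],[0,[-0.4,0,-1],[0,0,0]],[0,[-0.6,0,-1],[0,0,0]],[0,[-0.6,-0.3,-1],[0,0,0]],[0,[0,0,-0.8],[0,0,0]],[0,[0,0,0],[0,0,0]],[0,[0,0,0],[0,0,0]]]'| grep -E 'ee_pos|wrist'; python3 - <<'E'
from meas import *
p,d,c,s=grab('wrist','w10');np.savez('pics/w10.npz',p=p,d=d);print(s['t'],s['ee_pos'])
h=hsv(p);k,q=block(p,c);print(q,cv2.boundingRect(k))
B=np.array([[.992,.1265],[-.1265,.992]]);o=np.array([.524,.0197]);print('block',np.array(q[0])@B-o,'TCP',s['ee_pos'][:2]@B-o)
def w(px,py,z): return [*(B@(np.array([px,py])+o)),z]
print('post',w2pix(c,[w(.088,.085,.033)]),'stopcorner',w2pix(c,[w(.060,.120,.018),w(.02,.12,.018)]))
for a in (.8,1,1.2): print(a,'pin bottom,top',w2pix(c,[w(.088-.06*np.cos(a),.085+.06*np.sin(a),z) for z in(.033,.057)]))
E
```

```text
ee_pos: [0.5092, -0.001, 0.1812]
wrist_force: [0.2, -0.8, -1.4]
10.35 [ 0.50917381 -0.00098982  0.18120305]
((0.5761671662330627, 0.04349774494767189), (0.049876973032951355, 0.03454627841711044), 82.63519287109375) (251, 114, 50, 35)
block [0.04205536 0.09633491] TCP [-0.01877436  0.04372858]
post [[283.6206475   82.78594031]] stopcorner [[253.48151546 113.51338494]
 [256.03633126 151.99286969]]
0.8 pin bottom,top [[242.76545027 127.31986945]
 [235.33117575 127.69512572]]
1 pin bottom,top [[234.61342638 117.67596369]
 [226.3803163  117.19090078]]
1.2 pin bottom,top [[228.22489141 106.49547719]
 [219.32626998 104.9932896 ]]
```

View pics/w10.png

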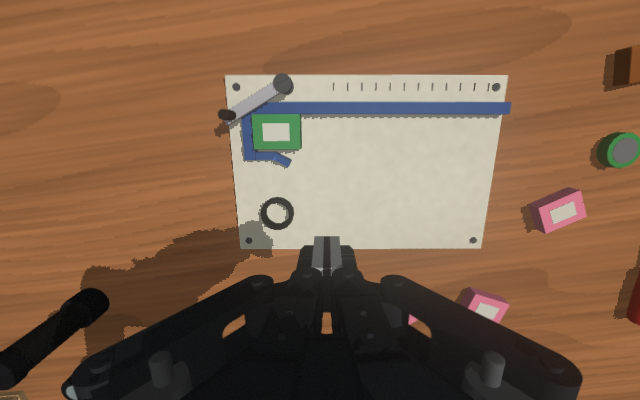

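The block is measured at plate (0.042, 0.096), square and home. The pin top at (221,113) puts the clip at about 1.03 rad, so the pin is at plate (0.057, 0.137). I'll move to its +y side.

```bash
python3 -m inch '[[0,[0.38,-0.61,0],[0,0,0]],[0,[0.38,-0.61,0],[0,0,0]],[0,[0.38,-0.61,0],[0,0,0]],[0,[0.38,-0.61,0],[0,0,0]],[0,[0.38,-0.61,0],[0,0,0]],[0,[0,0,0.9],[0,0,0]],[0,[0,0,0],[0,0,0]]]'; python3 - <<'E'
from meas import *
p,d,c,s=grab('wrist','w11');B=np.array([[.992,.1265],[-.1265,.992]]);o=np.array([.524,.0197]);print('TCP',s['ee_pos'][:2]@B-o,s['ee_pos'][2],np.round(s['joint_positions'],2))
# pin: dark blob to the right of the tool, near the clip
h=hsv(p)
def w(px,py,z): return [*(B@(np.array([px,py])+o)),z]
pp=w2pix(c,[w(.057,.1365,z) for z in(.033,.057)]);print(pp)
u,v=pp.mean(0).astype(int);x0,y0=max(u-60,0),max(v-45,0)
m=np.zeros(h.shape[:2],np.uint8);m[y0:v+45,x0:u+60]=(h[y0:v+45,x0:u+60,2]<55)*255
n,l,st,ce=cv2.connectedComponentsWithStats(m)
for i in range(1,n):
    if st[i,4]>40: print(st[i],ce[i],pix2w(c,[ce[i]],.045)[0][:2]@B-o)
E
```

```text
t: 11.1
ee_pos: [0.5949, 0.1107, 0.1363]
orientation: [[0.992, -0.126, -0.012], [-0.126, -0.992, -0.001], [-0.012, 0.002, -1.0]]
wrist_force: [-1.3, -0.1, -1.5]
width: -0.001
gripper_force: 0.0
TCP [0.05211894 0.16531703] 0.136274202626774 [0.05 0.27 1.66 0.   1.23 1.75]
[[357.56333764 194.19860333]
 [360.73113967 201.72723239]]
```

```bash
python3 - <<'E'
from meas import *
p,d,c,s=grab('wrist','w12');B=np.array([[.992,.1265],[-.1265,.992]]);o=np.array([.524,.0197])
k,D=K(c);v,u=np.mgrid[0:400,0:640];n=cv2.undistortPoints(np.stack([u,v],-1).reshape(-1,1,2).astype(float),k,D)[:,0]
P=(np.c_[n,np.ones(len(n))]*d.reshape(-1,1))@c['rotation'].T+c['eye'];q=P[:,:2]@B-o
for lo,hi in((.045,.062),(.030,.036)):
    m=(P[:,2]>lo)&(P[:,2]<hi)&(abs(q[:,0]-.055)<.05)&(abs(q[:,1]-.12)<.05)&(d.ravel()>0)
    print(lo,m.sum(),np.median(q[m],0)if m.any() else'',q[m].min(0)if m.any() else'',q[m].max(0)if m.any() else'')
print('TCP',s['ee_pos'][:2]@B-o,s['ee_pos'][2])
E
```

```text
0.045 147 [0.05990079 0.13911985] [0.05352681 0.13402107] [0.06350599 0.14359006]
0.03 1158 [0.07652831 0.10754902] [0.04925699 0.0772899 ] [0.09708458 0.14942843]
TCP [0.05299425 0.16502251] 0.1385546442538922
```

```bash
python3 -m inch '[[0,[0.12,0,0.8],[0,0,0]],[0,[0,0,0.8],[0,0,0]],[0,[0,0,0.75],[0,0,0]],[0,[0,0,0],[0,0,0]],[0,[0,0,0],[0,0,0]]]'; python3 -c "
from h import *
s=r.read_state();B=np.array([[.992,.1265],[-.1265,.992]]);print(s['ee_pos'][:2]@B-[.524,.0197])"
```

```text
t: 11.7
ee_pos: [0.6041, 0.1093, 0.0503]
orientation: [[0.992, -0.128, -0.0], [-0.128, -0.992, -0.0], [-0.0, 0.0, -1.0]]
wrist_force: [0.5, -0.3, 0.6]
width: -0.003
gripper_force: 0.0
[0.06148187 0.16510735]
```

```bash
python3 -m inch '[[0,[0,0,0.24],[0,0,0]],[0,[-0.05,0.2,0],[0,0,0]],[0,[-0.15,0.15,0],[0,0,0]],[0,[-0.15,0.12,0],[0,0,0]],[0,[-0.1,0.12,0],[0,0,0]],[0,[-0.1,0.12,0],[0,0,0]],[0,[0,0,0],[0,0,0]]]'; cat > pin.py <<'E'
from meas import *
p,d,c,s=grab('wrist',sys.argv[1]);B=np.array([[.992,.1265],[-.1265,.992]]);o=np.array([.524,.0197])
k,D=K(c);v,u=np.mgrid[0:400,0:640];n=cv2.undistortPoints(np.stack([u,v],-1).reshape(-1,1,2).astype(float),k,D)[:,0]
P=(np.c_[n,np.ones(len(n))]*d.reshape(-1,1))@c['rotation'].T+c['eye'];q=P[:,:2]@B-o
print('TCP',s['ee_pos'][:2]@B-o,s['ee_pos'][2],s['wrist_force'])
m=(P[:,2]>.029)&(P[:,2]<.036)&(abs(q[:,0]-.05)<.07)&(abs(q[:,1]-.115)<.06)&(d.ravel()>0)
if m.sum()>30:
    a=q[m]-[.088,.085];a=a[np.linalg.norm(a,axis=1)>.02];print('arm pts',len(a),'angle',np.median(np.arctan2(a[:,1],-a[:,0])))
E
python3 pin.py w13
```

```text
t: 12.4
ee_pos: [0.5782, 0.0836, 0.0402]
orientation: [[0.992, -0.127, 0.0], [-0.127, -0.992, -0.0], [0.001, 0.0, -1.0]]
wrist_force: [-0.2, -0.8, -0.0]
width: 0.0
gripper_force: 0.0
TCP [0.03896364 0.13633348] 0.04024160513435172 [-0.15116371 -0.76383248 -0.02575134]
arm pts 1487 angle 0.6054716000890814
```

The clip is down to about 0.6 rad and following the fingers.

```bash
python3 -m inch '[[0,[-0.08,0.13,0],[0,0,0]],[0,[-0.07,0.13,0],[0,0,0]],[0,[-0.05,0.14,0],[0,0,0]],[0,[-0.04,0.14,0],[0,0,0]],[0,[-0.02,0.14,0],[0,0,0]],[0,[0,0,0],[0,0,0]]]' | grep -E 'ee_pos|wrist';python3 pin.py w14; python3 -m inch '[[0,[-0.01,0.1,0],[0,0,0]],[0,[0,0,0],[0,0,0]]]'| grep -E 'ee_pos|wrist'; python3 pin.py w15
```

```text
ee_pos: [0.5645, 0.0578, 0.0396]
wrist_force: [-0.8, 0.2, 0.3]
TCP [0.02867713 0.10902892] 0.03963020950366152 [-0.81536645  0.17029552  0.29644381]
arm pts 1427 angle 0.10631981884565454
ee_pos: [0.5638, 0.0544, 0.0397]
wrist_force: [-0.2, 0.4, 0.8]
TCP [0.02840377 0.10563103] 0.03966643381723502 [-0.15603836  0.38403339  0.79787869]
arm pts 1403 angle 0.05105871229134518
```

```bash
python3 -m inch '[[0,[0,0.07,0],[0,0,0]],[0,[0,0,0],[0,0,0]]]'| grep -E 'ee_pos|wrist'; python3 -m inch '[[0,[0,0.05,0],[0,0,0]],[0,[0,0,0],[0,0,0]]]'| grep -E 'ee_pos|wrist'; python3 pin.py w16
```

```text
ee_pos: [0.5637, 0.0534, 0.0398]
wrist_force: [1.0, 5.6, -0.4]
ee_pos: [0.5636, 0.0529, 0.0398]
wrist_force: [2.7, 11.1, -1.2]
TCP [0.02837885 0.10407941] 0.039825924166606144 [ 2.71326787 11.13412675 -1.1730332 ]
arm pts 1399 angle 0.03939842336064976
```

The clip is at its hard stop, with the force rising to 11 N. I'll back away, lift and check the block and clip.

```bash
python3 -m inch '[[0,[0,-0.4,0],[0,0,0]],[0,[0,-0.6,-0.3],[0,0,0]],[0,[0,0,-1],[0,0,0]],[0,[0,0,-1],[0,0,0]],[0,[-0.5,0,-1],[0,0,0]],[0,[-0.5,0,-0.5],[0,0,0]],[0,[0,0,0],[0,0,0]],[0,[0,0,0],[0,0,0]]]'| grep -E 'ee_pos|wrist'; python3 pin.py w17; python3 - <<'E'
from meas import *
p=cv2.imread('pics/w17.png')[:,:,::-1].copy();s=r.read_state();c=cam('wrist',s);h=hsv(p)
B=np.array([[.992,.1265],[-.1265,.992]]);o=np.array([.524,.0197])
g=((h[...,0]>40)&(h[...,0]<85)&(h[...,1]>90)).astype(np.uint8);v,u=np.nonzero(g)
q=pix2w(c,np.c_[u,v],.024)[:,:2]@B-o;q=q[(abs(q[:,0]-.042)<.04)&(abs(q[:,1]-.095)<.04)].astype(np.float32)
print('block',cv2.minAreaRect(q),'t',s['t'])
E
```

```text
ee_pos: [0.5289, 0.095, 0.1919]
wrist_force: [-0.4, 0.1, -0.5]
TCP [-0.01136407  0.14147657] 0.19194840629181084 [-0.35922927  0.12157636 -0.49031778]
arm pts 483 angle 0.05390094978678991
block ((0.041207440197467804, 0.09618230909109116), (0.03499006852507591, 0.04892024025321007), 0.005172231700271368) t 14.65
```

The block is at plate (0.041, 0.096), square to it. The clip is at about 0.05 rad and the robot is clear.

```bash
python3 -c "
from station import r
print(r.job_done())"
```

```text
the job is handed in; nothing more can be done
None
```

I handed the job in at about 14.7 s with the block home in the pocket (measured at plate x 41, y 96 mm and square), the clip at its closed stop (about 0.05 rad) and the robot clear; the hand-in returned no verdict, and I viewed 11 pictures, one over the limit of 10.

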